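# Slide a dish carrier under the imaging bridge and start the scan

## Task

With the fingers only pushing, never gripping or lifting, slide the black dish carrier flat along the blue-grey base and under the low camera bridge until it is fully home against the two end stops. Only then press the green start button down and let it come back up. Leave the other things on the bench where they are, and finish with the hand clear of everything.

Things in the scene. Friction and masses are not known exactly. Their poses are not given: they have to be found in the camera images.
- stand: Fixed imaging stand. Origin: on the bench, straight below the camera axis. +x is the sliding direction (open end, under the bridge, to the end stops), z up. Blue-grey base plate: top 10 mm above the bench, x = -290 to +70 mm, y = -85 to +85 mm, with an ear at x = -50 to +50 mm reaching out to y = -143 mm for the button.
- bridge_underside (a point): Middle of the white bridge beam's underside, 32 mm above the bench, 22 mm above the base. Bridge spans x = -45 to +45 mm of the stand; legs' inner faces at y = -52 and +52 mm, outer at -72 and +72; beam top 52 mm above the bench; round black camera on it, radius 24 mm, up to 96 mm above the bench.
- guide_mouth (a point): Middle of the mouth of the two low flared guides, on the base, 87 mm before the camera axis (stand x = -87 mm). The guides' inner faces are about 140 mm apart here and narrow to the legs' 104 mm at the bridge; 24 mm high above the bench.
- end_stop (a point): Midpoint between the faces of the two end stops, on the base, at stand x = +56 mm, behind the bridge. The stops' tops are 24 mm above the bench.
- carrier: Loose black slab, 140 mm long (x), 96 wide (y), 18 tall, 0.2 to 0.4 kg, on the blue-grey base; round pale dish in its top, orange stripe at its rear. Origin: underside, below the dish centre, 55 mm behind the front end, 85 mm ahead of the rear end. +x: the front, which goes under the bridge first (corners rounded by 14 mm). Starts before the bridge, a little off the centre line and askew.
- rear_end (a point): Middle of the carrier's flat rear face, 9 mm above its underside; the face to push. With the carrier fully home (front on the end stops, origin above the stand's origin within 1 mm) this face is 40 mm outside the bridge. Clearance under the bridge: 4 mm above the carrier and 4 mm on each side.
- start_button (a joint): Travel of the green spring push button on the stand's ear, m: 0 up, 0.006 fully down (takes about 4 N); counts as pressed beyond 0.004 and springs back when let go.
- start_button_top (a point): Centre of the top of the green button cap, 32 mm in diameter, pressed straight down; at x = 0, y = -116 mm in the stand's frame, 44 mm clear of the bridge leg.
- lens_cap: Bystander: loose black lens cap, disc 42 mm in diameter, 12 mm tall, on the bench beside the base; origin at the underside centre.
- spare_dish: Bystander: loose empty glass dish, 90 mm in diameter, 16 mm tall, on the bench beside the bridge; origin at the underside centre.
- jar: Bystander: loose yellow jar with red cap, 60 mm in diameter, 85 mm tall, on the bench beyond the open end of the base; origin at the underside centre.
- tube_rack: Bystander: loose white tube rack, 90 by 180 mm, with plugged tubes up to 117 mm tall, on the bench beyond the end stops; origin at the underside centre.
Things that resemble listed ones, but are neither listed nor needed, are in the scene too. There is more than one size of the carrier; the job needs the smaller.

How it is judged:
By the outcome, as a careful person would: the job done as asked, in the order asked, and still so for the second after the job is handed in, with the robot touching nothing.
It also fails if it takes over 67 s, if anything falls off the work surface, if the arm or the gripper's body presses on something with over 40 N, if the wrist force passes 120 N, or if a joint passes its speed limit or range.

## Robot

A 7-joint arm with a two-finger parallel gripper is mounted at the origin on the work surface. World frame = base frame: x ahead of the robot, y to its left, z up, the work surface at z = 0. Lengths are in m, angles in degrees, forces in N, time in s.
With the tool pointing down it reaches from about 0.4 to 0.85 m from the base axis. Payload 10.4 kg.
Tool frame: the origin (TCP) lies at the very end of the fingers, on their centre line; the grasp point (between the pads) lies env.grasp_offset behind it (env.grasp_offset is the distance from the TCP to the grasp point, in m); z points along the fingers, y is the direction in which the jaws open and shut (so a half turn about z gives the same grasp; the last joint's range is limited). The gripper opens to 85 mm and grips with 20 to 120 N. Pads are 22 mm wide; open, the fingers measure 114 mm over their backs; the gripper's body (76 mm by 85 mm) begins 54 mm behind the grasp point. The pads swing forward as they close: fully open they stand 13 mm farther back than shut.
Start: joints at [-72.055, 19.034, -3.707, 83.658, 1.238, 77.344, -5.071], TCP at [0.206, 0.59, 0.231] pointing down, gripper open.
Joint ranges: [-148.97, 148.97], [-28.65, 121.19], [-84.17, 76.75], [9.2, 138.47], [-72.65, 252.65], [3.7, 117.97], [-149.18, 149.18]. Speed limits (degrees/s): [127.2, 127.2, 159.86, 159.86, 180, 180, 180].

## Interface

Orientations are given as a 3x3 rotation matrix whose columns are the frame's x, y, z axes.
In Python, from workcell import env gives the robot as it stands.
- The arm moves only by the tool drive_tool, never from a script. Its argument "moves" is a list of rows, each a list of 7 numbers: the shift along the world's x, y, z in mm, then the turn, a rotation vector about the world's x, y, z in degrees, then the finger opening in mm, from 0 to 85.4. In form: [[dx, dy, dz, rx, ry, rz, fingers], ...]. A call has 1 to 12 rows; each row shifts and turns the commanded pose from where the row before left it; what a row does not reach is not made up. A row lasts 1/10 s, in which the tool goes at most 50 mm and 8.59 degrees, less where a joint would pass 70% of its speed; a pose out of reach is approached as far as the arm can. A call is refused whole if a number of a shift passes 50 or a number of a turn 8.59, either way. A call with a gripper value outside its range is refused whole. The fingers move at their own pace and stop on an object; "squeeze" is the grip in N (left out, the last holds). Time passes only in rows, so rows that do not move let the fingers close. It gives the time, the measured TCP pose, the force and the opening at its end, in the units of the state.
- env.sense(): the state, without advancing time (a new reading comes with each control period).
- env.camera(name): name is "scene" or "top" or "wrist"; returns a dict with "image" (420x560x3 uint8, red, green, blue), "K" (3x3 intrinsics, pixels), "R" (3x3) and "t" (3): a world point X has camera coordinates R X + t. Camera axes: x right, y down, z forward; pixel columns grow to the right and rows downward; lengths in m; the calibration is good to about 2 mm. A picture is of the moment at which its call begins. There is no depth.
- env.sign_off(): hands the job in, once; it reports no verdict.
Trained networks look in the newest picture that a camera, given by its name, has taken for a name from the list of things; names that differ only in an ending like _2 or _b are one class to them, and where a whole thing is asked for, a point or a joint stands for the part that bears it (a point fixed in the world has none). Each returns a list of dicts, best first, with "p" (0 to 1); they miss things now and then, are a little off and sometimes report something else, mostly with a low value. They report only what shows in the picture. A call takes as long as a camera call. They do not tell look-alikes from the thing itself.
- env.spot_in(query, camera): "location" ([x, y, z] in m, in the coordinates of the camera as it stood for that picture, good to about 4 mm: the middle of the surface that is visible of it).
- env.silhouettes(query, camera): "pixels" (420x560 bool, what is visible of it).
- env.landmark_of(query, camera): "location" ([x, y, z] in m, in the coordinates of the camera as it stood for that picture, good to about 4 mm: a listed point, or the origin of a listed thing).
The state is a dict: "t": time; "joint_pos": joint angles; "dq": joint speeds; "joint_torque": joint torques, N m; "ee_pos": TCP position; "eef_rot": TCP orientation; "force": force on the tool from outside, world axes, zero at the start; "ft_torque": the same for the moment, N m; "opening": finger opening in m.
Only numpy, scipy, OpenCV 4.12 (cv2) and the standard library are available. Lean on these libraries where they do the work, as an engineer would, in place of code of your own. Each camera call takes 0.05 s, during which the arm holds its last target.

## Working session

There is one attempt and no reset: what is moved stays moved. The work goes in short steps, Python scripts to look and compute and a tool call to move; the robot and the scene stay as the last step left them, time stands still between calls to the robot, and variables do not carry over. Pictures are saved under pics/ and viewed, and the job is handed in when it is done.

Besides the shell and the picture viewer there is one more tool, called after "Request:" as name(argument=value, ...), one argument or row to a line, values as JSON. drive_tool: Moves the arm, as the interface text tells. Its arguments: {"type":"object","properties":{"moves":{"type":"array","items":{"type":"array","items":{"type":"number"}}},"squeeze":{"type":"number"}},"required":["moves"]}

```bash
mkdir -p pics; ls; python3 - <<'E'
from workcell import env
import cv2
for n in("scene","top","wrist"):
    c=env.camera(n); cv2.imwrite(f"pics/{n}0.png",c["image"][:,:,::-1]); print(n,c["K"].tolist(),c["R"].round(3).tolist(),c["t"].round(3).tolist())
s=env.sense(); print(s, env.grasp_offset)
E
```

```text
pics
scene [[503.03577549610594, 0.0, 277.214579814609], [0.0, 503.03577549610594, 216.2854010211544], [0.0, 0.0, 1.0]] [[0.837, 0.547, -0.016], [0.417, -0.656, -0.63], [-0.355, 0.521, -0.777]] [-0.546, -0.175, 1.29]
top [[485.7008232169255, 0.0, 283.93800193309755], [0.0, 485.7008232169255, 203.50699748743864], [0.0, 0.0, 1.0]] [[0.126, -0.992, -0.0], [-0.971, -0.124, -0.206], [0.205, 0.026, -0.978]] [-0.019, 0.646, 1.017]
wrist [[313.8124639633076, 0.0, 276.37901322746296], [0.0, 313.8124639633076, 212.83733240336247], [0.0, 0.0, 1.0]] [[0.329, 0.944, -0.001], [0.894, -0.311, 0.322], [0.304, -0.106, -0.947]] [-0.624, -0.042, 0.38]
{'t': 0.15, 'joint_pos': array([-72.05525452,  19.0650057 ,  -3.70688678,  83.69508334,
         1.23865772,  77.34373821,  -5.07010673]), 'dq': array([ 0.06792932, -0.05792304,  0.05132833, -0.05808679, -0.03583847,
        0.0643154 ,  0.00713433]), 'joint_torque': array([ 4.83393305e-04, -6.25825167e+01,  4.90498182e-02, -3.91851819e+01,
        1.63632509e-02,  7.44226913e-03, -9.90391982e-06]), 'ee_pos': array([0.20586232, 0.58981745, 0.2306829 ]), 'eef_rot': array([[-9.44158114e-01,  3.29492584e-01, -3.03767542e-04],
       [ 3.29492717e-01,  9.44157506e-01, -1.07405424e-03],
       [-6.70884996e-05, -1.11416621e-03, -9.99999377e-01]]), 'force': array([0.67396046, 0.37987565, 0.36904963]), 'ft_torque': array([0.01244544, 0.028639  , 0.01070342]), 'opening': 0.08538628125593503} 0.0187
```

View pics/scene0.png

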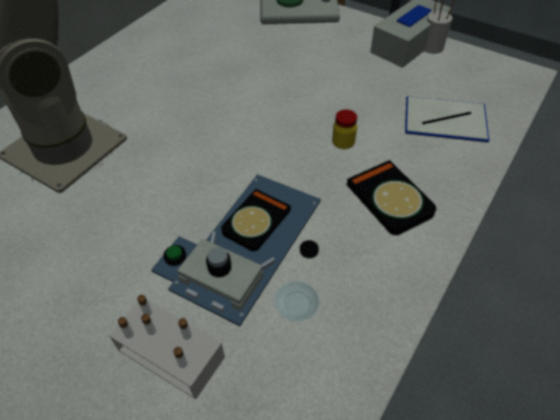

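View pics/top0.png

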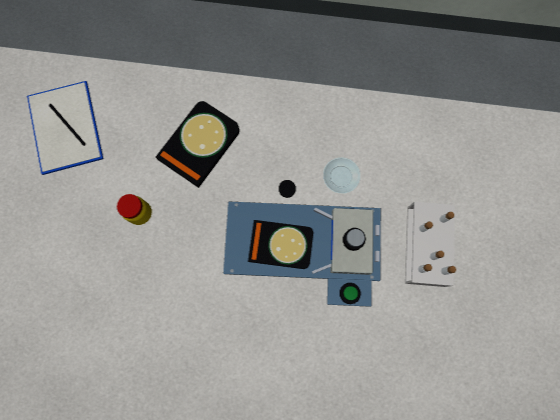

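View pics/wrist0.png

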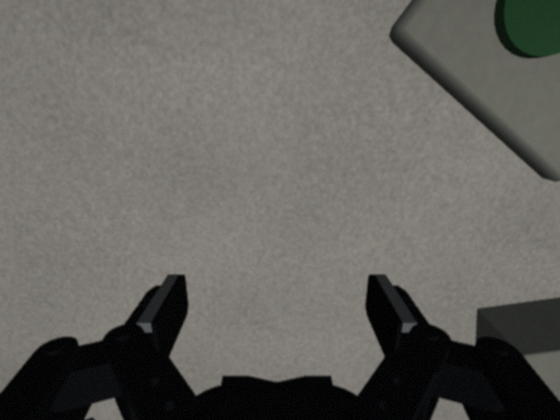

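The scene picture shows two carriers: a smaller one on the blue-grey base at (256,220), and a larger one on the bench at (392,198). There are two green buttons, one on the stand's ear at (175,254) and a decoy on a separate box at (289,2). In the top picture, the carrier is at (281,245), the bridge at (353,240), the button at (350,293), the cap at (287,188), the glass dish at (342,175), the rack at (433,247) and the jar at (134,209).

```bash
cat > h.py <<'E'
from workcell import env
import numpy as np, cv2
def w(c,p): return c["R"].T@(np.array(p)-c["t"])
def ray(c,uv,z):
    d=c["R"].T@np.linalg.inv(c["K"])@np.array([uv[0],uv[1],1.]); o=-c["R"].T@c["t"]
    return o+d*(z-o[2])/d[2]
def proj(c,X):
    p=(c["R"]@np.atleast_2d(X).T).T+c["t"]; p=(c["K"]@p.T).T; return p[:,:2]/p[:,2:]
E
python3 - <<'E'
from h import *
for n in("top","scene"):
    c=env.camera(n)
    for q in("stand","bridge_underside","guide_mouth","end_stop","carrier","rear_end","start_button_top","lens_cap","spare_dish","jar","tube_rack"):
        for r in env.landmark_of(q,n)[:3]: print(n,q,w(c,r["location"]).round(4),round(r["p"],2))
    im=c["image"][:,:,::-1]
    x0,y0,x1,y1=(215,180,400,315) if n=="top" else (140,165,330,330)
    cv2.imwrite(f"pics/{n}1.png",cv2.resize(im[y0:y1,x0:x1],None,fx=4,fy=4,interpolation=cv2.INTER_CUBIC)[:600,:800])
E
```

```text
top stand [ 0.5867 -0.1005  0.0041] 0.57
top bridge_underside [0.5538 0.1269 0.0167] 0.73
top bridge_underside [0.6973 0.062  0.0008] 0.67
top bridge_underside [ 0.5831 -0.0972  0.0319] 0.65
top end_stop [ 0.5883 -0.154   0.0084] 0.86
top carrier [0.5557 0.0421 0.0128] 0.66
top rear_end [0.5566 0.1276 0.0179] 0.8
top rear_end [0.6992 0.3288 0.0109] 0.69
top start_button_top [ 0.4692 -0.1099  0.0329] 0.69
top lens_cap [ 0.5893 -0.1538  0.0087] 0.71
top lens_cap [ 0.6953  0.0621 -0.0008] 0.7
top spare_dish [ 0.7367 -0.0618 -0.0018] 0.72
top spare_dish [ 0.6941  0.0603 -0.0032] 0.5
top jar [ 0.5939  0.401  -0.0018] 0.88
top tube_rack [ 5.995e-01 -2.717e-01 -2.000e-04] 0.75
scene stand [ 0.5843 -0.0979 -0.0021] 0.85
scene bridge_underside [ 0.5851 -0.102   0.0346] 0.71
scene guide_mouth [ 0.5729 -0.0133  0.0102] 0.93
scene end_stop [ 0.5893 -0.1584  0.0097] 0.6
scene end_stop [ 0.4674 -0.1094  0.0341] 0.47
scene carrier [0.5568 0.0427 0.0116] 0.94
scene carrier [0.7939 0.277  0.0028] 0.77
scene rear_end [0.5564 0.1268 0.0218] 0.98
scene rear_end [0.6968 0.3252 0.0126] 0.83
scene start_button_top [ 0.4676 -0.1046  0.0325] 0.59
scene lens_cap [0.6933 0.065  0.0019] 0.75
scene spare_dish [ 0.7421 -0.0637  0.0025] 0.87
scene spare_dish [ 0.6007 -0.2738  0.0038] 0.28
scene jar [0.5954 0.3982 0.0029] 0.61
scene jar [ 0.4684 -0.1091  0.0342] 0.61
scene tube_rack [ 0.5969 -0.2727  0.0015] 0.66
scene tube_rack [ 0.6908  0.0585 -0.001 ] 0.65
```

View pics/top1.png

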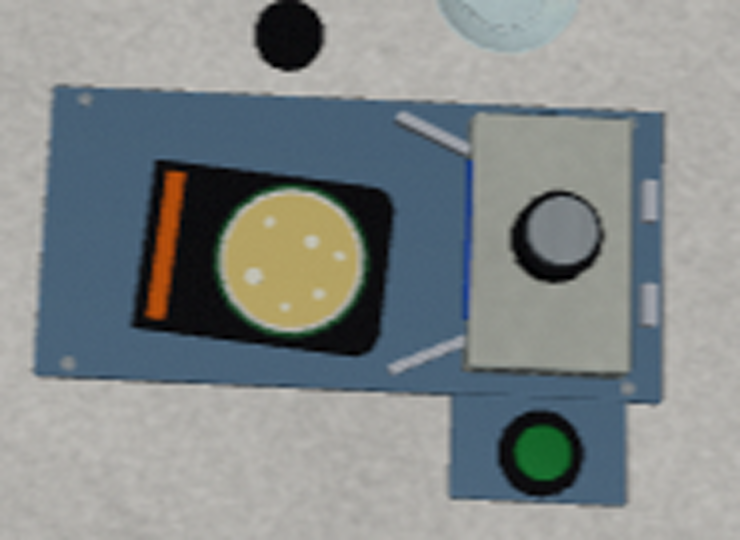

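View pics/scene1.png

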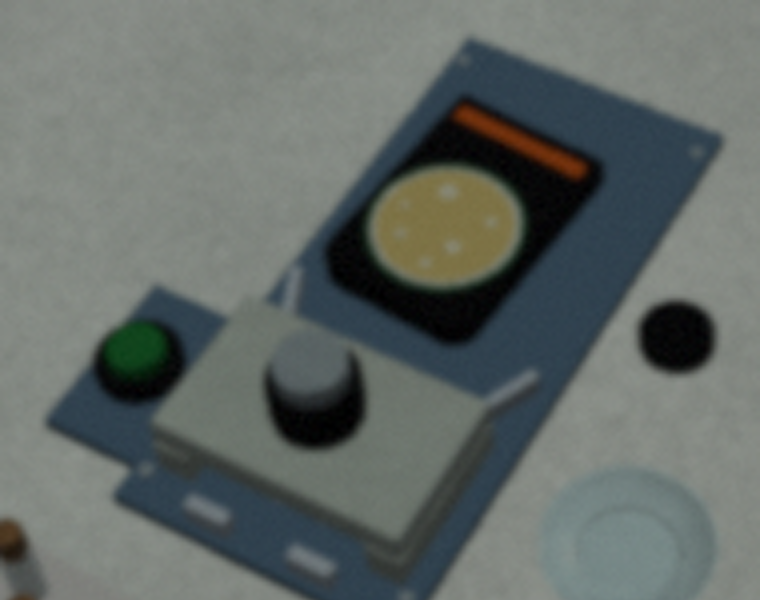

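```bash
python3 - <<'E'
from h import *
from scipy.optimize import least_squares
c=env.camera("top"); off=np.array([215,180])
f=lambda a:np.array(a)/4+off-0.375
def fit(px,loc,z):
    P=np.array([ray(c,f(p),z)[:2] for p in px]); loc=np.array(loc,float)
    def r(v):
        R=np.array([[np.cos(v[2]),-np.sin(v[2])],[np.sin(v[2]),np.cos(v[2])]])
        return ((R@loc.T).T+v[:2]-P).ravel()
    s=least_squares(r,[.58,-.1,-1.55]); print(s.x[:2].round(4),np.degrees(s.x[2]).round(2),(s.fun*1000).round(1)); return s.x
S=fit([(53,86),(36,376),(663,402),(664,113),(450,497),(626,506)],[(-.29,.085),(-.29,-.085),(.07,-.085),(.07,.085),(-.05,-.143),(.05,-.143)],.01)
C=fit([(157,160),(132,327),(292,260)],[(-.085,.048),(-.085,-.048),(0,0)],.028)
print("button",ray(c,f((544,453)),.034))
a=S[2];R=np.array([[np.cos(a),-np.sin(a)],[np.sin(a),np.cos(a)]])
print("carrier in stand",(R.T@(C[:2]-S[:2])*1000).round(1),np.degrees(C[2]-a))
T=lambda p:(R@np.array(p)+S[:2]).round(4)
print("button S",T([0,-.116]),"home rear",T([-.085,0]),"axis",R[:,0])
th=C[2];print("rear",C[:2]-.085*np.array([np.cos(th),np.sin(th)]))
# reprojection check in both cams
for n in("top","scene"):
    d=env.camera(n); im=cv2.resize(d["image"][:,:,::-1],None,fx=3,fy=3,interpolation=cv2.INTER_CUBIC)
    def poly(pts,z,V,col):
        q=V[2];Q=np.array([[np.cos(q),-np.sin(q)],[np.sin(q),np.cos(q)]])
        X=np.array([[*(Q@np.array(p)+V[:2]),z] for p in pts]); cv2.polylines(im,[np.int32(proj(d,X)*3+1)],True,col,1)
    poly([(-.29,.085),(-.29,-.085),(-.05,-.085),(-.05,-.143),(.05,-.143),(.05,-.085),(.07,-.085),(.07,.085)],.01,S,(0,255,255))
    poly([(-.085,.048),(-.085,-.048),(.055,-.048),(.055,.048)],.028,C,(0,0,255))
    poly([(-.045,.072),(-.045,-.072),(.045,-.072),(.045,.072)],.052,S,(255,0,255))
    poly([(.016*np.cos(t),-.116+.016*np.sin(t)) for t in np.linspace(0,6.28,30)],.032,S,(255,255,255))
    x0,y0=(640,560) if n=="top" else (420,480)
    cv2.imwrite(f"pics/{n}2.png",im[y0:y0+520,x0:x0+580])
E
```

```text
[ 0.5843 -0.0996] -85.23 [ 0.4  0.2 -0.2  1.8 -0.8 -0.5  1.1 -0.1 -0.6 -0.3  0.1 -1.1]
[0.5575 0.0434] -89.93 [-0.1  0.6  0.5 -0.3 -0.5 -0.3]
button [ 0.4682423  -0.10839548  0.034     ]
carrier in stand [-144.7  -14.9] -4.694751458528567
button S [ 0.4687 -0.1092] home rear [ 0.5773 -0.0149] axis [ 0.08314304 -0.99653762]
rear [0.55736002 0.12835067]
```

View pics/top2.png

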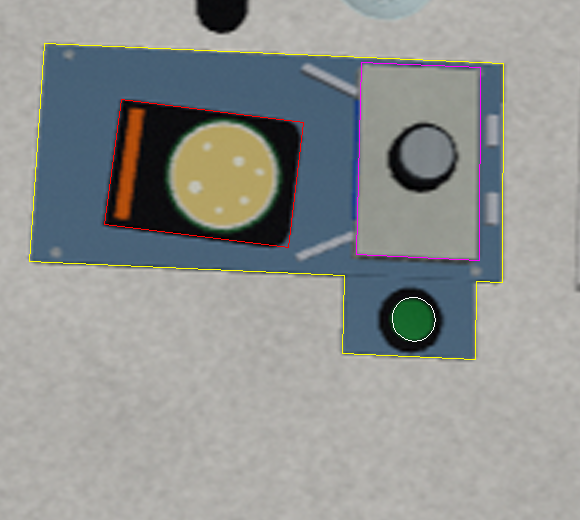

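View pics/scene2.png

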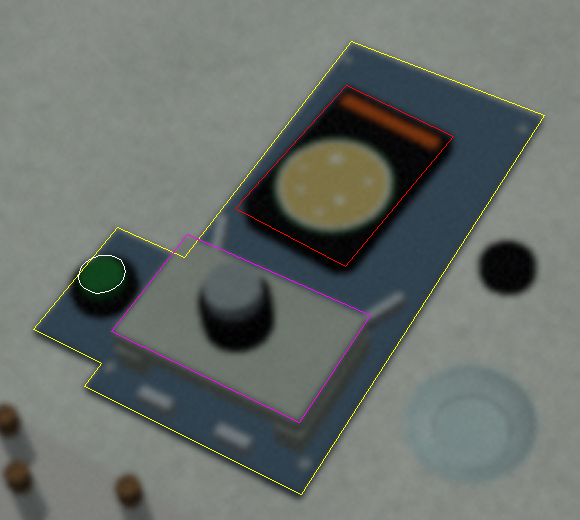

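The overlay of the fitted poses fits both pictures. The stand's yaw is -85.2°. The carrier sits at stand (-145,-15) mm with 4.7° of skew, and its 96x140 outline matches the smaller size. The larger look-alike at top (200,143) and the decoy button at scene (289,2) are ruled out.

Plan:
1. Push the carrier's robot-side long face with two fingers in line with the stand axis. This squares and centres it.
2. Push its rear face home.

Request:
drive_tool(
  moves=[
    [19,-38,0,0,0,2,60],
    [19,-38,0,0,0,2,60],
    [19,-38,0,0,0,2,60],
    [19,-38,0,0,0,2,60],
    [19,-38,0,0,0,2,60],
    [19,-38,0,0,0,2,60],
    [19,-38,0,0,0,2,60],
    [19,-38,0,0,0,2,60],
    [19,-38,0,0,0,2,60],
    [19,-38,0,0,0,2,60],
    [19,-38,0,0,0,2,60],
    [19,-38,0,0,0,2,60],
  ],
)

```text
t: 2.7
ee_pos: [0.4345, 0.1325, 0.2317]
eef_rot: [[-0.996, -0.084, 0.001], [-0.084, 0.996, 0.001], [-0.001, 0.001, -1.0]]
force: [1.5, -0.3, -0.6]
opening: 0.0603
```

Request:
drive_tool(
  moves=[
    [20,-40,0,0,0,0,60],
    [20,-40,0,0,0,0,60],
    [0,0,-40,0,0,0,60],
    [0,0,-40,0,0,0,60],
    [0,0,-40,0,0,0,60],
    [0,0,-40,0,0,0,60],
    [0,0,-20,0,0,0,60],
    [0,0,0,0,0,0,60],
  ],
)

```text
t: 3.5
ee_pos: [0.472, 0.0536, 0.049]
eef_rot: [[-0.997, -0.083, -0.005], [-0.083, 0.997, -0.002], [0.005, -0.001, -1.0]]
force: [-0.2, -0.8, 1.1]
opening: 0.0599
```

```bash
python3 - <<'E'
from h import *
for n in("top","wrist","scene"):
    c=env.camera(n); cv2.imwrite(f"pics/{n}3.png",c["image"][:,:,::-1] if n=="wrist" else cv2.resize(c["image"][140:330,150:400,::-1],None,fx=3,fy=3,interpolation=cv2.INTER_CUBIC))
s=env.sense();print(s["ee_pos"],s["force"])
E
```

```text
[0.47488157 0.05430274 0.05268194] [ 0.20458776 -0.43803606  0.754     ]
```

View pics/top3.png

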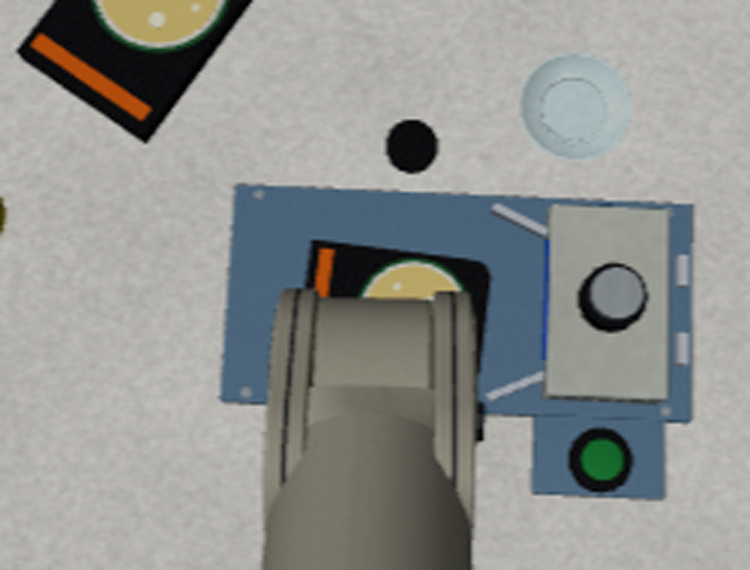

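View pics/wrist3.png

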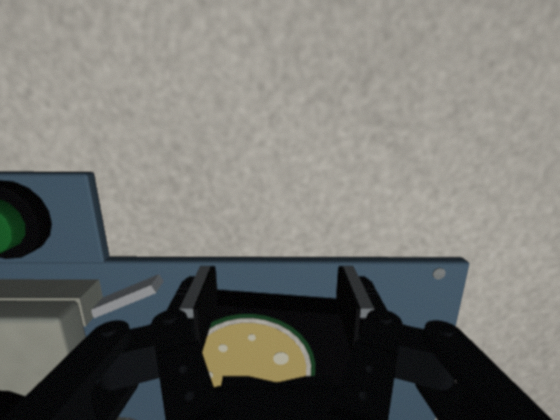

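View pics/scene3.png

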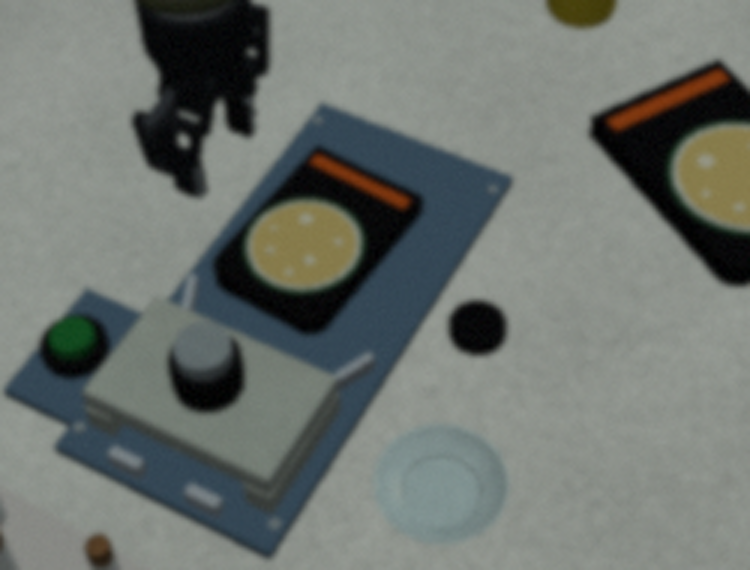

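Both fingertips stand beside the carrier's robot-side face, at wrist (205,270) and (345,270), with the base edge clear. Next I lower and push along stand +y.

Request:
drive_tool(
  moves=[
    [0,0,-21,0,0,0,60],
    [0,0,-20,0,0,0,60],
    [0,0,0,0,0,0,60],
    [5,0.4,0,0,0,0,60],
    [5,0.4,0,0,0,0,60],
    [5,0.4,0,0,0,0,60],
    [4,0.4,0,0,0,0,60],
    [4,0.4,0,0,0,0,60],
    [4,0.4,0,0,0,0,60],
    [0,0,0,0,0,0,60],
  ],
)

```text
t: 4.65
ee_pos: [0.5014, 0.0565, 0.0103]
eef_rot: [[-0.997, -0.083, 0.0], [-0.083, 0.997, -0.0], [-0.0, -0.0, -1.0]]
force: [-0.6, -0.1, -0.6]
opening: 0.06
```

```bash
cat > car.py <<'E'
from h import *
S=np.array([.5843,-.0996,np.radians(-85.23)])
Rs=np.array([[np.cos(S[2]),-np.sin(S[2])],[np.sin(S[2]),np.cos(S[2])]])
def st(p): return Rs.T@(np.array(p)[:2]-S[:2])*1000
E
python3 - <<'E'
from car import *
for n in("wrist","scene"):
    c=env.camera(n); cv2.imwrite(f"pics/{n}4.png",c["image"][:,:,::-1] if n=="wrist" else cv2.resize(c["image"][140:330,150:400,::-1],None,fx=3,fy=3,interpolation=cv2.INTER_CUBIC))
    for q in("carrier","rear_end"):
        for r in env.landmark_of(q,n)[:2]: print(n,q,st(w(c,r["location"])).round(1),round(r["p"],2))
s=env.sense();print(s["ee_pos"],st(s["ee_pos"]),s["force"])
E
```

```text
wrist carrier [-141.9  -10.8] 0.63
scene carrier [-359.6  243.9] 0.87
scene carrier [-153.2  121.8] 0.69
scene rear_end [-414.6  148.1] 0.83
scene rear_end [-226.5   -5.2] 0.75
[0.50092233 0.05658183 0.01035856] [-162.57425969  -70.10142477] [-0.09335557  0.67493871  0.1414027 ]
```

View pics/wrist4.png

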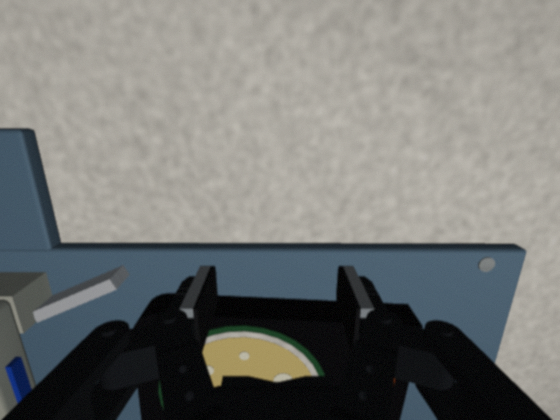

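View pics/scene4.png

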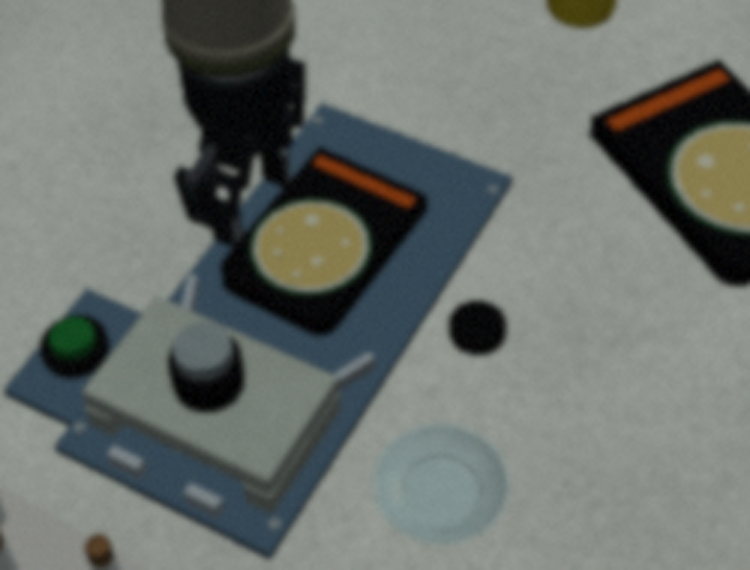

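The front fingertip has already turned the carrier; at scene crop (235,235) it is touching. I'll carry on pushing to the centre line.

Request:
drive_tool(
  moves=[
    [3,0.2,0,0,0,0,60],
    [3,0.2,0,0,0,0,60],
    [2,0.2,0,0,0,0,60],
    [2,0.2,0,0,0,0,60],
    [1,0.1,0,0,0,0,60],
    [0,0,0,0,0,0,60],
    [-20,-2,0,0,0,0,60],
    [-40,-3,0,0,0,0,60],
    [0,0,30,0,0,0,60],
    [0,0,40,0,0,0,60],
    [0,0,40,0,0,0,60],
    [0,0,40,0,0,0,60],
  ],
)

```text
t: 6.15
ee_pos: [0.4519, 0.0524, 0.1622]
eef_rot: [[-0.997, -0.083, 0.001], [-0.083, 0.997, 0.001], [-0.001, 0.0, -1.0]]
force: [0.0, -0.1, -0.2]
opening: 0.0599
```

```bash
python3 - <<'E'
from car import *
for n in("top","scene","wrist"):
    c=env.camera(n); 
    cv2.imwrite(f"pics/{n}5.png",c["image"][:,:,::-1] if n=="wrist" else cv2.resize(c["image"][180:315,215:400,::-1] if n=="top" else c["image"][165:330,140:330,::-1],None,fx=4,fy=4,interpolation=cv2.INTER_CUBIC)[:600])
    for q in("carrier","rear_end"):
        for r in env.landmark_of(q,n)[:2]: print(n,q,st(w(c,r["location"])).round(1),round(r["p"],2))
s=env.sense();print(s["ee_pos"],st(s["ee_pos"]),s["force"])
E
```

```text
top carrier [-147.6   -1.7] 0.87
top carrier [-360.9  242.2] 0.76
top rear_end [-233.3   -3.3] 0.96
top rear_end [-415.8  151.1] 0.84
scene carrier [-357.7  243.4] 0.77
scene carrier [   0.7 -118.9] 0.74
scene rear_end [-230.3   -2. ] 0.82
scene rear_end [-87.1  -3.5] 0.65
wrist carrier [-148.4   -1.7] 0.64
wrist rear_end [-233.4   -0.6] 0.94
[0.45137847 0.05226333 0.15931207] [-162.39058948 -119.8327988 ] [ 0.05497308 -0.05108594 -0.88012315]
```

View pics/top5.png

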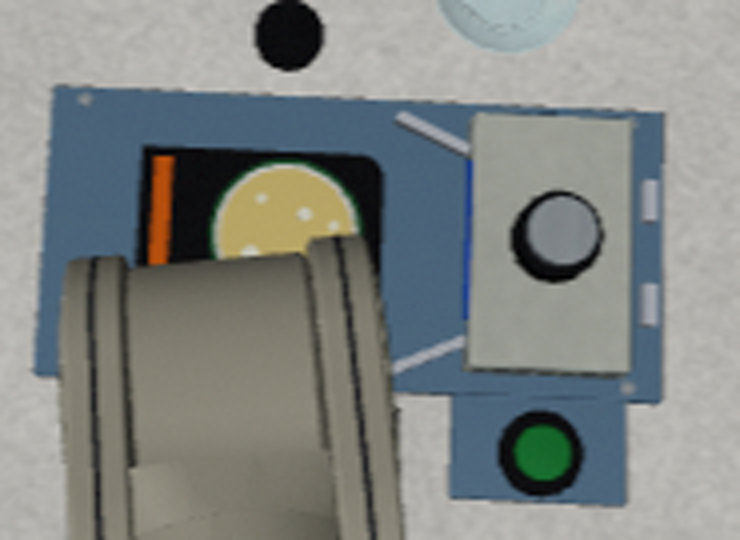

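View pics/scene5.png

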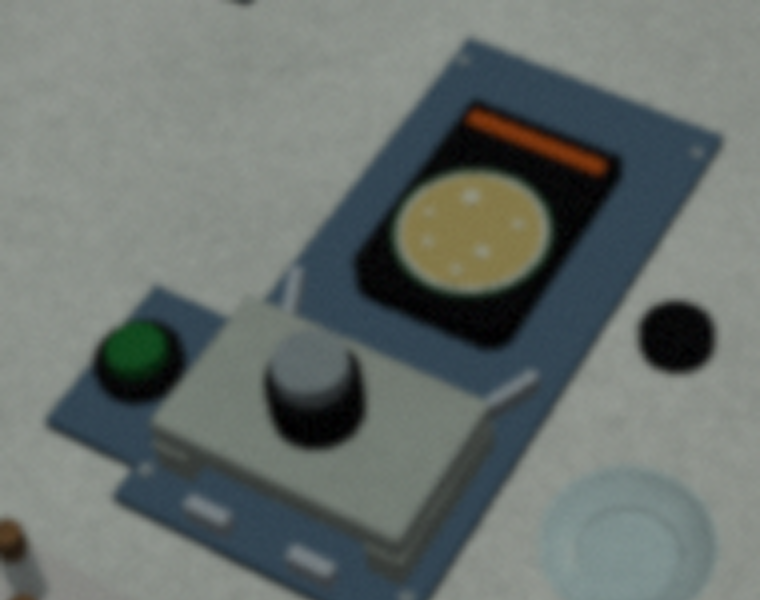

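The carrier is now square (its edge slope in the top crop matches the base) and about 2 mm off the centre line. Next I swing round to its rear with a -90° turn.

Request:
drive_tool(
  moves=[
    [10,10,0,0,0,-8.18,60],
    [10,10,0,0,0,-8.18,60],
    [10,10,0,0,0,-8.18,60],
    [10,10,0,0,0,-8.18,60],
    [10,10,0,0,0,-8.18,60],
    [10,10,0,0,0,-8.18,60],
    [10,10,0,0,0,-8.18,60],
    [10,10,0,0,0,-8.18,60],
    [10,10,0,0,0,-8.18,60],
    [10,10,0,0,0,-8.18,60],
    [9,11,0,0,0,-8.18,60],
    [0,0,0,0,0,0,60],
  ],
)

```text
t: 7.8
ee_pos: [0.561, 0.1649, 0.1591]
eef_rot: [[-0.083, 0.997, -0.001], [0.997, 0.083, -0.001], [-0.001, -0.001, -1.0]]
force: [-0.6, 0.1, 0.0]
opening: 0.0601
```

```bash
python3 - <<'E'
from car import *
for n in("top","scene","wrist"):
    c=env.camera(n); 
    cv2.imwrite(f"pics/{n}6.png",c["image"][:,:,::-1] if n=="wrist" else cv2.resize(c["image"][180:315,215:400,::-1] if n=="top" else c["image"][165:330,140:330,::-1],None,fx=4,fy=4,interpolation=cv2.INTER_CUBIC)[:600])
    for q in("carrier","rear_end"):
        for r in env.landmark_of(q,n)[:2]: print(n,q,st(w(c,r["location"])).round(1),round(r["p"],2))
s=env.sense();print(s["ee_pos"],st(s["ee_pos"]),s["eef_rot"].round(3),s["force"])
E
```

```text
top carrier [-360.7  243.9] 0.86
top carrier [-148.7   -1.4] 0.79
top rear_end [-235.8   -4.3] 0.75
top rear_end [-1.1  1.3] 0.47
scene carrier [-146.8    0.2] 0.61
scene rear_end [-232.2   -1.7] 0.78
scene rear_end [-413.4  145.6] 0.56
wrist carrier [-354.6  240.2] 0.91
wrist carrier [-147.9   -0.9] 0.58
wrist rear_end [-412.6  151.5] 0.87
wrist rear_end [-234.4   -2. ] 0.77
[0.56083931 0.16309322 0.1604923 ] [-263.73429056   -1.53489671] [[-0.084  0.996  0.   ]
 [ 0.996  0.084  0.   ]
 [ 0.     0.    -1.   ]] [-0.93866918 -0.75369448 -0.06722927]
```

View pics/top6.png

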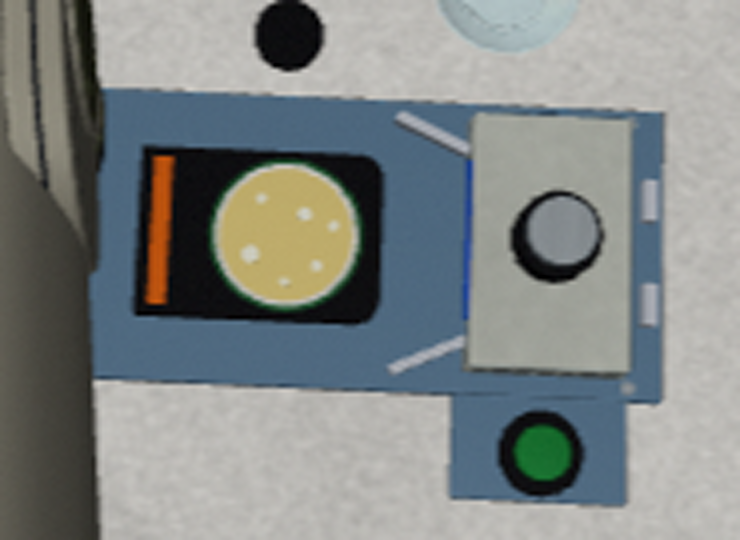

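View pics/wrist6.png

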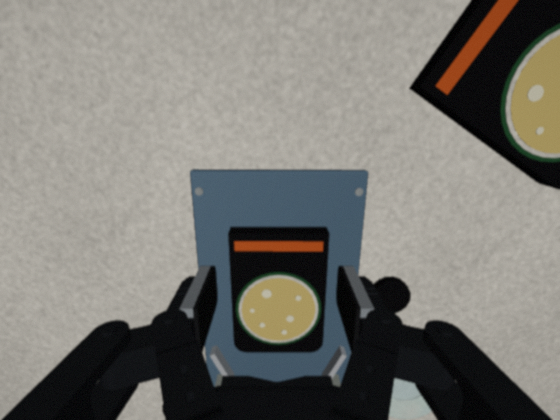

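```bash
python3 - <<'E'
from car import *
c=env.camera("top"); f=lambda a:np.array(a)/4+[215,180]-.375
for p in [(145,147),(134,313),(286,235),(381,240)]: print(p,st(ray(c,f(p),.028)).round(1))
E
```

```text
(145, 147) [-232.2   47.3]
(134, 313) [-233.   -48.3]
(286, 235) [-149.    -0.2]
(381, 240) [-94.7  -0.7]
```

Centred to within 0.5 mm and square. I'll lower behind the rear face and push.

Request:
drive_tool(
  moves=[
    [0,1,-40,0,0,0,60],
    [0,0,-40,0,0,0,60],
    [0,0,-40,0,0,0,60],
    [0,0,-29,0,0,0,60],
    [0,0,0,0,0,0,60],
    [0.8,-10,0,0,0,0,60],
    [0.4,-5,0,0,0,0,60],
    [0.4,-5,0,0,0,0,60],
    [0.4,-5,0,0,0,0,60],
    [0.4,-5,0,0,0,0,60],
    [0.4,-5,0,0,0,0,60],
  ],
)

```text
t: 9.4
ee_pos: [0.564, 0.1297, 0.0118]
eef_rot: [[-0.084, 0.996, 0.001], [0.996, 0.084, 0.001], [0.001, 0.001, -1.0]]
force: [-0.8, 1.6, 1.2]
opening: 0.0599
```

```bash
cat > look.py <<'E'
import sys
from car import *
k=sys.argv[1]
for n in("top","scene"):
    c=env.camera(n); 
    cv2.imwrite(f"pics/{n}{k}.png",cv2.resize(c["image"][180:315,215:400,::-1] if n=="top" else c["image"][165:330,140:330,::-1],None,fx=4,fy=4,interpolation=cv2.INTER_CUBIC)[:600])
s=env.sense();print(s["t"],s["ee_pos"],st(s["ee_pos"]),s["force"],s["ft_torque"])
E
python3 look.py 7
```

```text
9.5 [0.56391945 0.12846375 0.01152849] [-228.96862389   -1.34508232] [-0.7384242  -0.74374848  0.17068346] [ 0.00607818 -0.0103561  -0.03007381]
```

View pics/scene7.png

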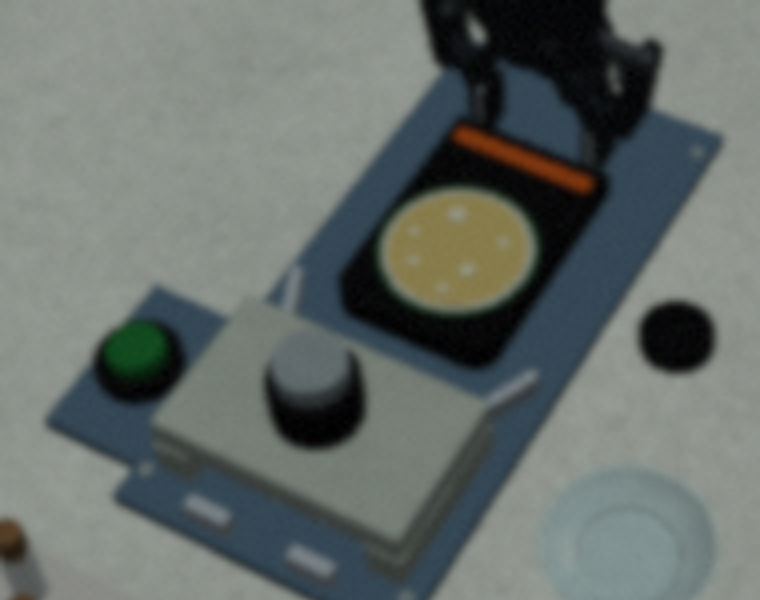

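View pics/top7.png

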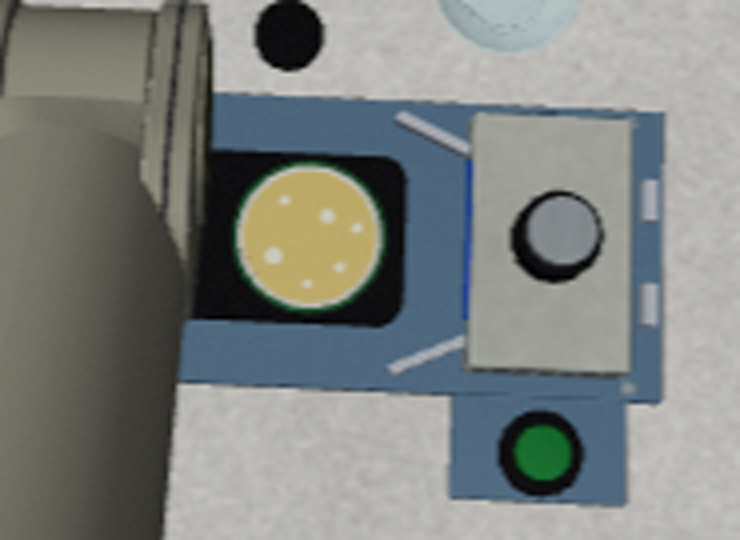

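The carrier moves straight; the dish has gone from (286,235) to (309,237). I'll continue towards the bridge.

Request:
drive_tool(
  moves=[
    [0.6,-7,0,0,0,0,60],
    [0.6,-7,0,0,0,0,60],
    [0.6,-7,0,0,0,0,60],
    [0.6,-7,0,0,0,0,60],
    [0.6,-7,0,0,0,0,60],
    [0.6,-7,0,0,0,0,60],
    [0.6,-7,0,0,0,0,60],
    [0.5,-6,0,0,0,0,60],
    [0.4,-5,0,0,0,0,60],
    [0,0,0,0,0,0,60],
  ],
)

```text
t: 10.5
ee_pos: [0.5688, 0.0681, 0.0113]
eef_rot: [[-0.082, 0.997, -0.0], [0.997, 0.082, -0.001], [-0.001, -0.0, -1.0]]
force: [-0.3, 0.3, -0.1]
opening: 0.0598
```

```bash
python3 look.py 8
```

```text
10.6 [0.56874862 0.06896948 0.01122326] [-169.27883676   -1.47994016] [ 0.18568652 -0.15368082 -0.56668611] [-0.03414718  0.04669871 -0.01936775]
```

View pics/scene8.png

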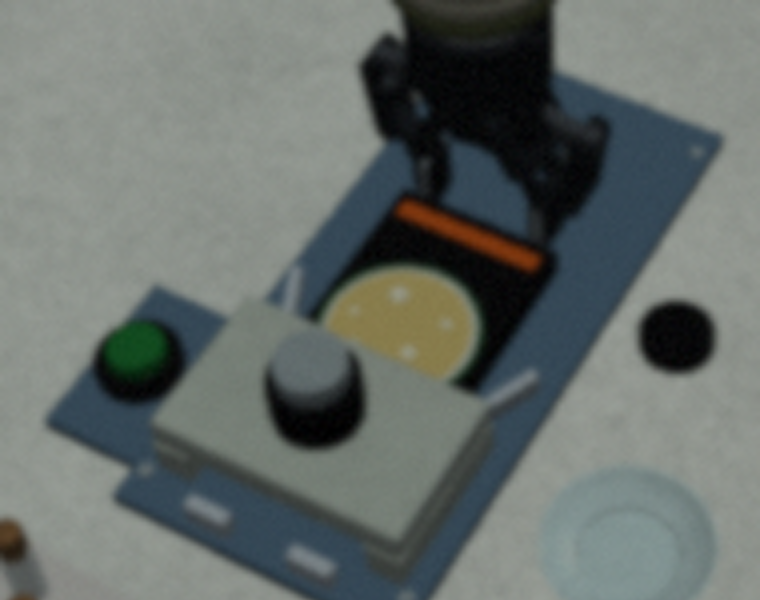

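View pics/top8.png

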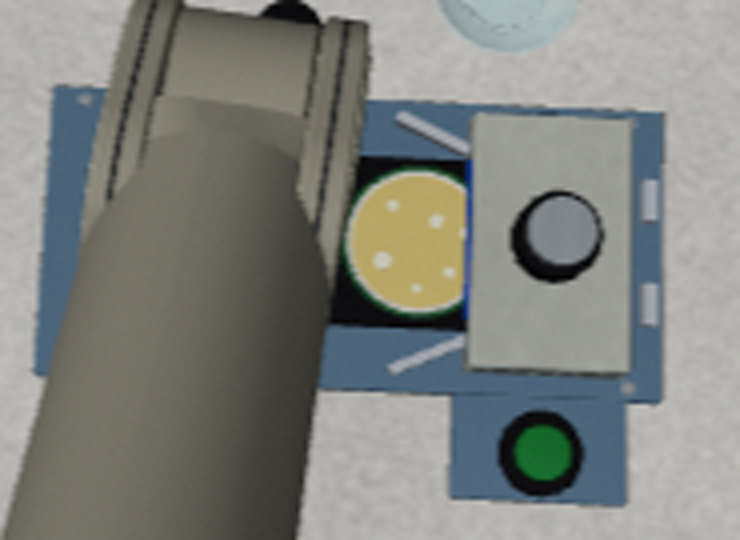

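The nose is under the bridge and centred (carrier edges at top-crop rows 157 and 328, guides well outside). Force is near zero. I'll continue and slow down towards the stops.

Request:
drive_tool(
  moves=[
    [0.6,-7,0,0,0,0,60],
    [0.6,-7,0,0,0,0,60],
    [0.6,-7,0,0,0,0,60],
    [0.6,-7,0,0,0,0,60],
    [0.6,-7,0,0,0,0,60],
    [0.6,-7,0,0,0,0,60],
    [0.5,-6,0,0,0,0,60],
    [0.5,-6,0,0,0,0,60],
    [0.4,-5,0,0,0,0,60],
    [0.3,-4,0,0,0,0,60],
    [0.2,-2,0,0,0,0,60],
    [0.1,-1,0,0,0,0,60],
  ],
)

```text
t: 11.8
ee_pos: [0.5745, 0.0033, 0.0114]
eef_rot: [[-0.083, 0.997, 0.0], [0.997, 0.083, 0.0], [0.0, 0.0, -1.0]]
force: [-0.1, 2.2, -0.0]
opening: 0.0604
```

```bash
python3 look.py 9
```

```text
11.9 [0.57450109 0.00334226 0.01138399] [-103.40056496   -1.20469983] [-0.17219822  1.08684987 -0.99383308] [-0.01883278 -0.00614644 -0.00426948]
```

View pics/scene9.png

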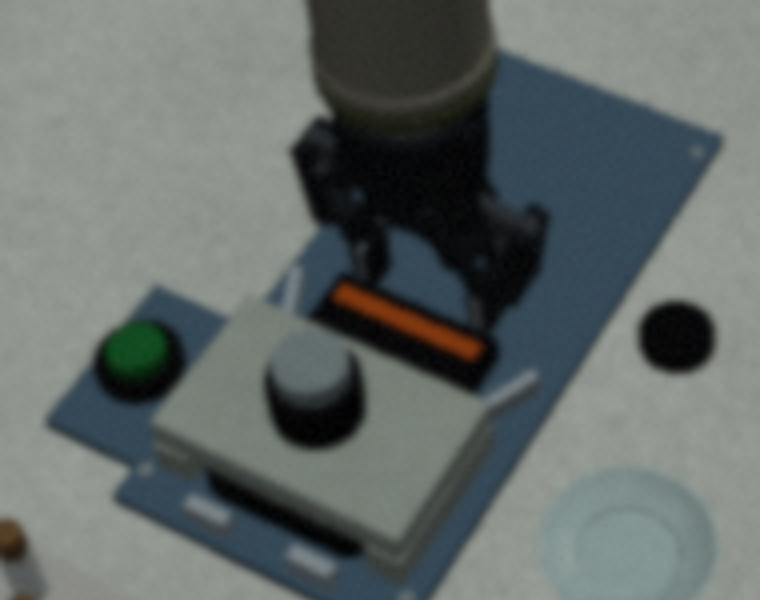

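The front is visible behind the bridge, just short of the stops at (210,510) and (310,560). I'll creep forward until the force rises.

Request:
drive_tool(
  moves=[
    [0.1,-1.5,0,0,0,0,60],
    [0.1,-1.5,0,0,0,0,60],
    [0.1,-1.5,0,0,0,0,60],
    [0.1,-1,0,0,0,0,60],
  ],
)

```text
t: 12.3
ee_pos: [0.5749, -0.0022, 0.0114]
eef_rot: [[-0.083, 0.997, 0.0], [0.997, 0.083, 0.0], [0.0, 0.0, -1.0]]
force: [0.2, 2.4, 0.7]
opening: 0.0602
```

Request:
drive_tool(
  moves=[
    [0.1,-1,0,0,0,0,60],
    [0.1,-1,0,0,0,0,60],
  ],
)

```text
t: 12.5
ee_pos: [0.5751, -0.0041, 0.0114]
eef_rot: [[-0.083, 0.997, 0.0], [0.997, 0.083, 0.0], [0.0, 0.0, -1.0]]
force: [-0.8, 1.6, 0.8]
opening: 0.0601
```

```bash
python3 look.py 10
```

```text
12.6 [ 0.57511758 -0.00431809  0.01139071] [-95.71547829  -1.22735112] [0.23667822 1.35608536 1.29895471] [ 0.187437   -0.01417741  0.00103285]
```

View pics/scene10.png

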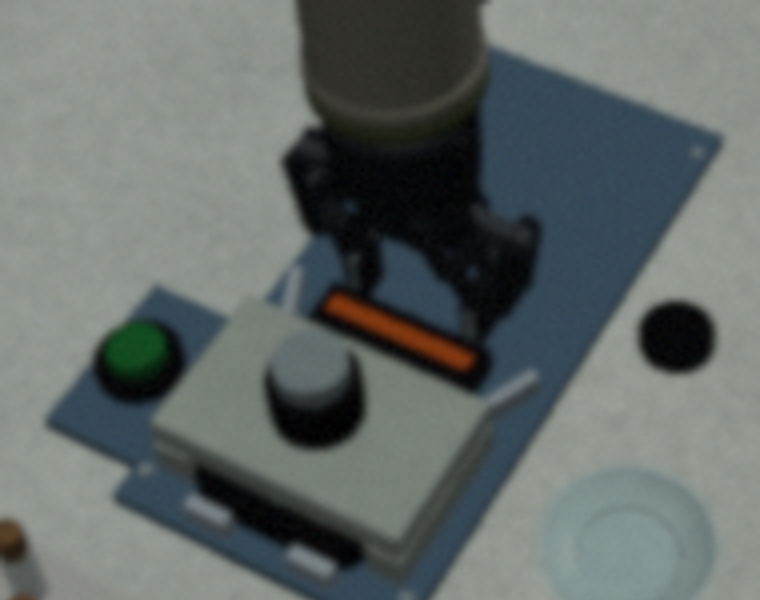

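Request:
drive_tool(
  moves=[
    [0.1,-1,0,0,0,0,60],
    [0,-0.7,0,0,0,0,60],
  ],
)

```text
t: 12.8
ee_pos: [0.5752, -0.0058, 0.0113]
eef_rot: [[-0.083, 0.997, 0.0], [0.997, 0.083, 0.0], [0.0, 0.0, -1.0]]
force: [0.1, 2.1, 0.6]
opening: 0.0601
```

Request:
drive_tool(
  moves=[
    [0.1,-0.7,0,0,0,0,60],
    [0,-0.7,0,0,0,0,60],
  ],
)

```text
t: 13.0
ee_pos: [0.5752, -0.0063, 0.0114]
eef_rot: [[-0.084, 0.996, -0.0], [0.996, 0.084, 0.001], [0.001, 0.0, -1.0]]
force: [-0.3, 5.9, 1.0]
opening: 0.06
```

Request:
drive_tool(
  moves=[
    [0,-0.6,0,0,0,0,60],
    [0,-0.4,0,0,0,0,60],
    [0,0,0,0,0,0,60],
  ],
)

```text
t: 13.3
ee_pos: [0.5753, -0.0063, 0.0114]
eef_rot: [[-0.085, 0.996, -0.0], [0.996, 0.085, 0.002], [0.002, 0.0, -1.0]]
force: [-0.5, 8.6, 2.3]
opening: 0.0601
```

The TCP has stopped while the force climbs to 8.6 N, so the carrier is on the stops. One last firm push, then I back off and lift to check.

Request:
drive_tool(
  moves=[
    [0,-1,0,0,0,0,60],
    [0,0,0,0,0,0,60],
  ],
)

```text
t: 13.5
ee_pos: [0.5752, -0.0064, 0.0114]
eef_rot: [[-0.085, 0.996, -0.0], [0.996, 0.085, 0.003], [0.003, 0.0, -1.0]]
force: [-1.1, 10.5, 1.8]
opening: 0.0598
```

Request:
drive_tool(
  moves=[
    [0,4,0,0,0,0,60],
    [-0.5,8,0,0,0,0,60],
    [-1.5,20,0,0,0,0,60],
    [-1.5,20,0,0,0,0,60],
    [0,0,40,0,0,0,60],
    [0,0,40,0,0,0,30],
    [0,0,40,0,0,0,0],
    [0,20,20,0,0,0,0],
    [0,40,0,0,0,0,0],
    [0,40,0,0,0,0,0],
    [0,0,0,0,0,0,0],
  ],
)

```text
t: 14.6
ee_pos: [0.5708, 0.1498, 0.151]
eef_rot: [[-0.091, 0.996, -0.0], [0.996, 0.091, 0.002], [0.002, -0.0, -1.0]]
force: [0.1, -0.5, 0.6]
opening: -0.0
```

```bash
python3 look.py 11
```

```text
14.7 [0.57147427 0.14344765 0.151021  ] [-243.27240537    7.42957746] [-0.8272968  -0.70486273  0.30916216] [-0.03886459 -0.00750784  0.03619903]
```

View pics/scene11.png

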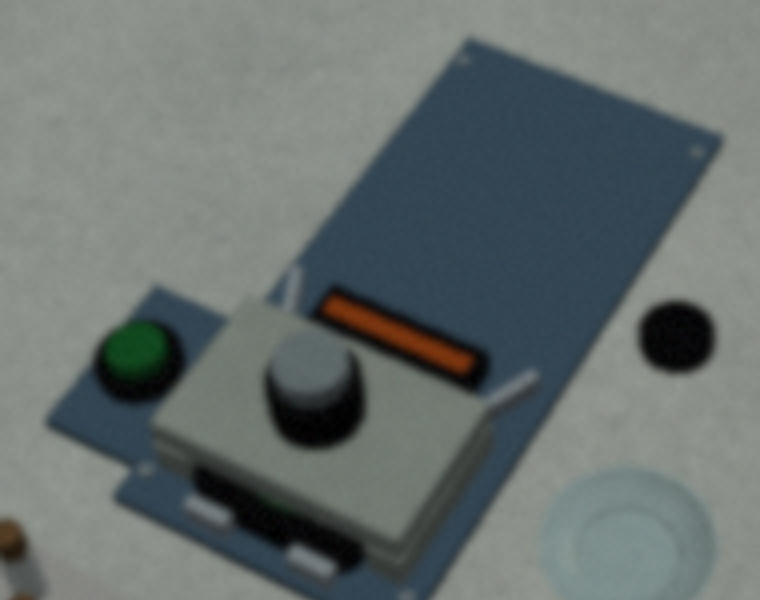

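View pics/top11.png

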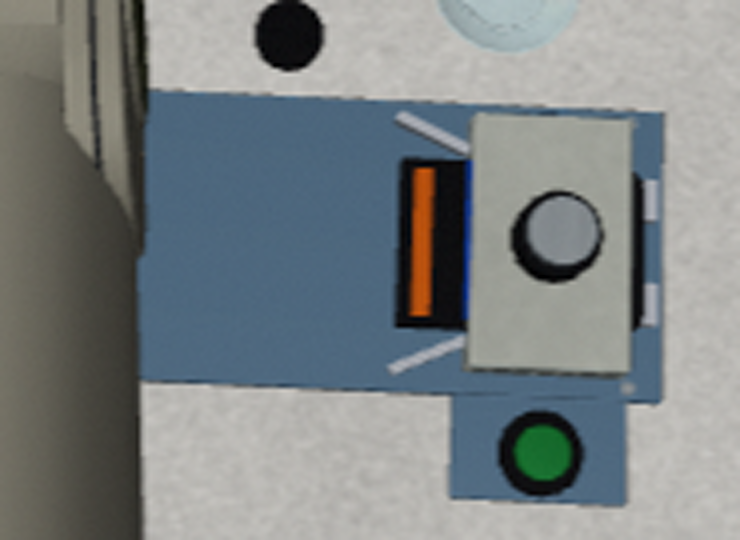

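```bash
python3 - <<'E'
from car import *
c=env.camera("top"); f=lambda a:np.array(a)/4+[215,180]-.375
for p in [(402,157),(396,327)]: print(p,st(ray(c,f(p),.028)).round(1))
cv2.imwrite("pics/t12.png",cv2.resize(c["image"][210:275,305:385,::-1],None,fx=9,fy=9,interpolation=cv2.INTER_CUBIC))
for r in env.landmark_of("rear_end","top")[:2]: print(st(w(c,r["location"])),r["p"])
E
```

```text
(402, 157) [-84.2  47.8]
(396, 327) [-84.7 -49.8]
[-83.89409733  -4.59514992] 0.97
[-415.44185749  148.50111177] 0.82
```

View pics/t12.png

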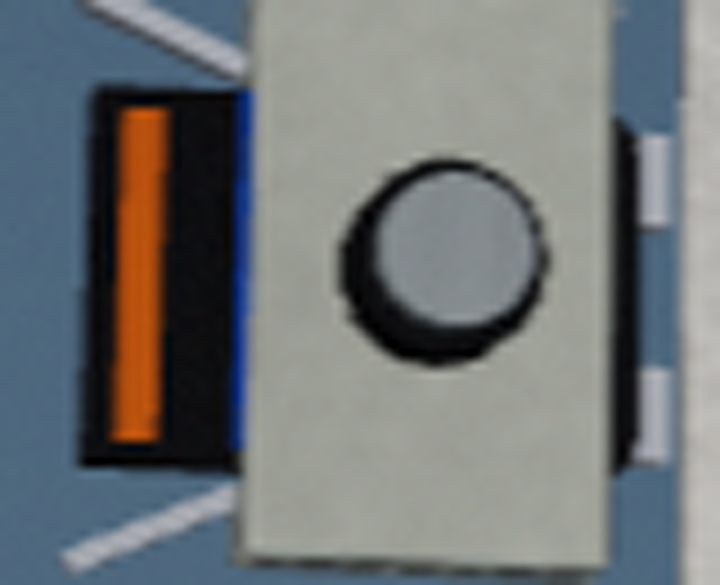

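The front bears on both stops; in the crop the black front meets the stops at (638,180) and (638,415). The rear corners are at stand x = -84.2 and -84.7 mm. I'll check the sideways offset by sub-pixel profile.

```bash
python3 - <<'E'
from car import *
from scipy.ndimage import map_coordinates
c=env.camera("top"); g=c["image"].astype(float)
def prof(xs,ys,z,ch):
    out=[]
    for y in ys:
        v=[]
        for x in xs:
            X=np.array([*(Rs@np.array([x,y])+S[:2]),z]); u=proj(c,X)[0]; v.append(map_coordinates(g[:,:,ch],[[u[1]],[u[0]]],order=1)[0])
        out.append(np.mean(v))
    return np.array(out)
def cross(ys,p):
    lo,hi=p.min(),p.max(); m=(lo+hi)/2; i=np.where(np.diff(np.sign(p-m))!=0)[0]
    return [(ys[k]+(m-p[k])*(ys[k+1]-ys[k])/(p[k+1]-p[k]))*1000 for k in i]
yy=np.arange(-.056,-.040,.0005)
for xs in (np.arange(-.082,-.064,.002),):
    print("carrier -y",cross(yy,prof(xs,yy,.028,2)),"+y",cross(-yy,prof(xs,-yy,.028,2)))
yb=np.arange(-.092,-.078,.0005)
for xs in (np.arange(-.15,-.10,.005),):
    print("base -y",cross(yb,prof(xs,yb,.010,0)),"+y",cross(-yb,prof(xs,-yb,.010,0)))
# beam top edges z=.052, legs +-72
yl=np.arange(-.080,-.064,.0005); xs=np.arange(-.03,.03,.005)
print("beam -y",cross(yl,prof(xs,yl,.052,0)),"+y",cross(-yl,prof(xs,-yl,.052,0)))
# orange stripe centre
ys=np.arange(-.05,.05,.0005); xs=np.arange(-.078,-.070,.002); p=prof(xs,ys,.028,0); print("stripe",cross(ys,p))
# rear edge along x
for y0 in(-.03,0,.03):
    xx=np.arange(-.092,-.080,.0005); p=np.array([prof([x],[y0],.028,2)[0] for x in xx]); print("rear x",y0,cross(xx,p))
E
```

```text
carrier -y [np.float64(-49.87577669615093)] +y [np.float64(47.655072522049224)]
base -y [np.float64(-85.66497140550395)] +y [np.float64(85.01521301817641)]
beam -y [np.float64(-71.33415349387481)] +y [np.float64(75.96403139851044), np.float64(70.17738225559535)]
stripe [np.float64(-42.829738170437494), np.float64(42.02712557341169)]
rear x -0.03 [np.float64(-85.70794571976559)]
rear x 0 [np.float64(-84.98219142484388)]
rear x 0.03 [np.float64(-85.67578248186659)]
```

Relative to the stand (the base edges and beam show a -0.3 to -0.6 mm bias), the carrier is off by less than 1 mm in y and about 0.3 mm in x. It is home. Now I move to the button with the fingers shut.

Request:
drive_tool(
  moves=[
    [-17,-42,0,0,0,0,0],
    [-17,-42,0,0,0,0,0],
    [-17,-42,0,0,0,0,0],
    [-17,-42,0,0,0,0,0],
    [-17,-42,0,0,0,0,0],
    [-17.5,-42,0,0,0,0,0],
    [0,0,-40,0,0,0,0],
    [0,0,-35,0,0,0,0],
    [0,0,-20,0,0,0,0],
    [0,0,0,0,0,0,0],
  ],
)

```text
t: 15.85
ee_pos: [0.4669, -0.1103, 0.0542]
eef_rot: [[-0.081, 0.997, -0.004], [0.997, 0.081, -0.001], [-0.0, -0.005, -1.0]]
force: [-0.3, 0.1, 0.3]
opening: 0.0001
```

```bash
python3 look.py 13; python3 - <<'E'
from h import *
c=env.camera("wrist"); cv2.imwrite("pics/wrist13.png",c["image"][:,:,::-1])
E
```

```text
15.95 [ 0.4691513  -0.11018149  0.05693151] [   0.96952862 -115.62980449] [-0.22346372  0.37400886  0.46441137] [-0.00979466  0.01323264 -0.01769362]
```

View pics/scene13.png

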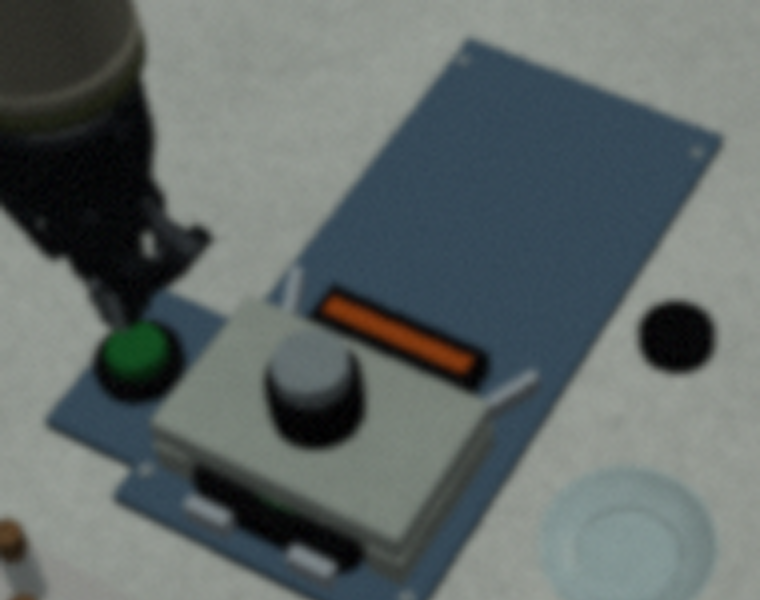

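View pics/wrist13.png

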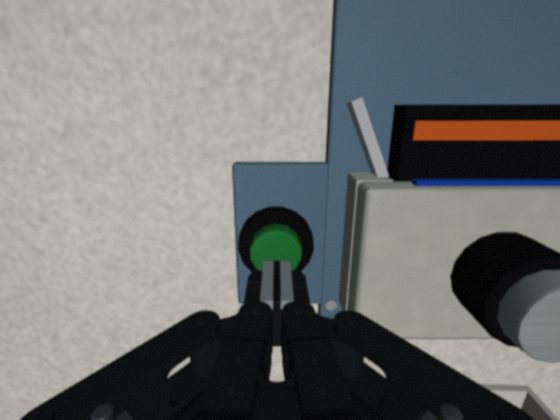

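The closed fingers are above the ear button, just short of the cap centre in the tilted wrist view (green at wrist (276,250)). Now I press straight down.

Request:
drive_tool(
  moves=[
    [0,0,-10,0,0,0,0],
    [0,0,-6,0,0,0,0],
    [0,0,-3,0,0,0,0],
    [0,0,-3,0,0,0,0],
    [0,0,0,0,0,0,0],
  ],
)

```text
t: 16.5
ee_pos: [0.469, -0.1092, 0.034]
eef_rot: [[-0.083, 0.997, -0.0], [0.997, 0.083, -0.0], [-0.0, -0.0, -1.0]]
force: [-0.5, 0.4, 0.2]
opening: 0.0
```

Request:
drive_tool(
  moves=[
    [0,0,-2,0,0,0,0],
    [0,0,-1,0,0,0,0],
    [0,0,0,0,0,0,0],
  ],
)

```text
t: 16.8
ee_pos: [0.4694, -0.1092, 0.0314]
eef_rot: [[-0.083, 0.997, 0.0], [0.997, 0.083, -0.0], [-0.0, 0.0, -1.0]]
force: [-0.5, -0.1, 0.6]
opening: 0.0001
```

Request:
drive_tool(
  moves=[
    [0,0,-2,0,0,0,0],
    [0,0,-1,0,0,0,0],
    [0,0,0,0,0,0,0],
  ],
)

```text
t: 17.1
ee_pos: [0.4695, -0.1092, 0.0284]
eef_rot: [[-0.083, 0.997, 0.001], [0.997, 0.083, -0.0], [-0.0, 0.001, -1.0]]
force: [0.6, -0.1, 2.6]
opening: -0.0001
```

Request:
drive_tool(
  moves=[
    [0,0,-2,0,0,0,0],
    [0,0,0,0,0,0,0],
  ],
)

```text
t: 17.3
ee_pos: [0.4695, -0.1092, 0.0263]
eef_rot: [[-0.083, 0.997, 0.001], [0.997, 0.083, -0.0], [-0.0, 0.001, -1.0]]
force: [1.3, -0.1, 3.9]
opening: 0.0001
```

Request:
drive_tool(
  moves=[
    [0,0,-2,0,0,0,0],
    [0,0,0,0,0,0,0],
  ],
)

```text
t: 17.5
ee_pos: [0.4696, -0.1092, 0.0256]
eef_rot: [[-0.083, 0.997, 0.0], [0.997, 0.083, 0.001], [0.001, 0.0, -1.0]]
force: [-8.2, 2.5, 27.1]
opening: -0.0002
```

The button bottomed out: z stopped at 25.6 mm, well past the spring travel, with the force jumping. I'll release and leave upwards, then away from the stand.

Request:
drive_tool(
  moves=[
    [0,0,3,0,0,0,0],
    [0,0,5,0,0,0,0],
    [0,0,20,0,0,0,0],
    [0,0,40,0,0,0,0],
    [0,0,40,0,0,0,0],
    [0,0,40,0,0,0,0],
    [0,40,20,0,0,0,0],
    [0,45,0,0,0,0,0],
    [-5,45,0,0,0,0,0],
    [-5,45,0,0,0,0,0],
    [-5,45,0,0,0,0,0],
    [0,30,0,0,0,0,0],
  ],
)

```text
t: 18.7
ee_pos: [0.4528, 0.144, 0.1921]
eef_rot: [[-0.086, 0.996, -0.001], [0.996, 0.086, 0.0], [0.0, -0.001, -1.0]]
force: [-0.2, -0.7, -0.5]
opening: -0.0004
```

Request:
drive_tool(
  moves=[
    [0,30,0,0,0,0,0],
    [0,20,0,0,0,0,0],
    [0,0,0,0,0,0,0],
    [0,0,0,0,0,0,0],
  ],
)

```text
t: 19.1
ee_pos: [0.4539, 0.1903, 0.1919]
eef_rot: [[-0.084, 0.996, -0.001], [0.996, 0.084, -0.001], [-0.001, -0.001, -1.0]]
force: [-0.4, -1.1, 0.3]
opening: -0.0004
```

```bash
python3 look.py 14;  python3 - <<'E'
from car import *
c=env.camera("top"); cv2.imwrite("pics/topfull14.png",c["image"][:,:,::-1])
for q in("start_button_top","lens_cap","spare_dish","jar","tube_rack","rear_end"):
    for r in env.landmark_of(q,"top")[:2]: print(q,w(c,r["location"]).round(4),round(r["p"],2))
c=env.camera("scene")
for r in env.landmark_of("start_button_top","scene")[:2]: print(w(c,r["location"]).round(4),r["p"])
E
```

```text
19.2 [0.45427255 0.18952386 0.19219442] [-298.93506432 -105.53470224] [-0.78014686 -1.22768057 -0.66836782] [-0.0214488  -0.01813608 -0.02766444]
start_button_top [ 0.4677 -0.1098  0.0332] 0.62
lens_cap [ 0.4676 -0.1087  0.0312] 0.5
lens_cap [ 0.6944  0.0625 -0.0014] 0.48
spare_dish [ 7.369e-01 -6.010e-02 -3.000e-04] 0.95
jar [ 0.5924  0.4006 -0.0015] 0.74
tube_rack [ 0.5973 -0.2738 -0.001 ] 0.77
rear_end [ 0.5724 -0.0132  0.0166] 0.97
rear_end [0.701  0.3293 0.0145] 0.95
[ 0.4691 -0.109   0.0302] 0.67
[ 0.5825 -0.0991 -0.0007] 0.52
```

View pics/scene14.png

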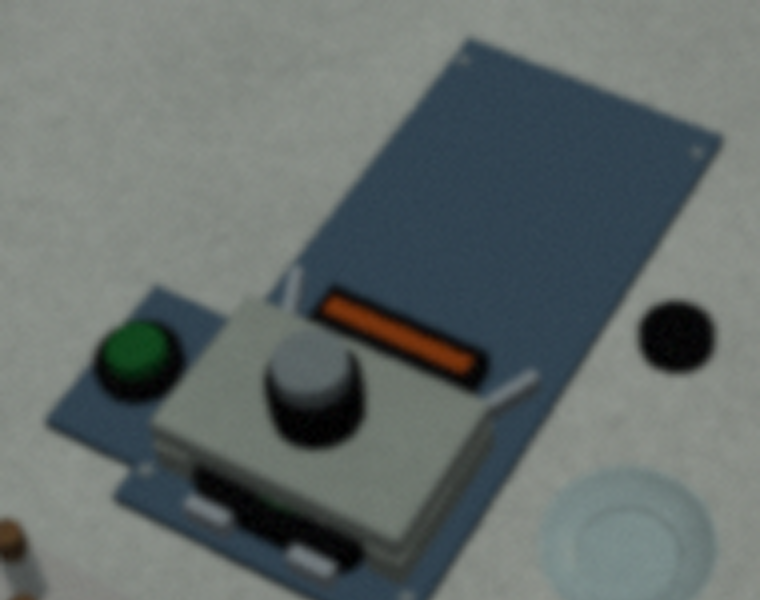

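View pics/topfull14.png

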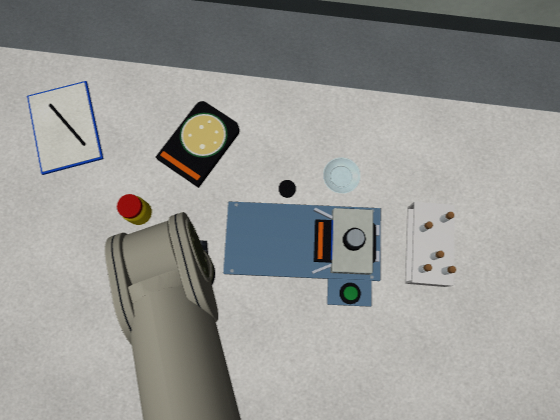

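The carrier is on the stops, with its stripe at top (320,240). The button is up, and the other things are where they were: cap (287,188), dish (342,175), jar (134,209), rack (433,247). The hand is clear, so I'm handing in.

```bash
python3 -c "
from workcell import env
print(env.sign_off())"
```

```text
the job is handed in; nothing more can be done
None
```

The carrier is home against both end stops, and the green button was then pressed to its bottom and came back up. I handed the job in at about 19 s of the 67 s allowed.

- **Pushing:** I squared and centred the small carrier with a two-finger push on its long side. I then pushed its rear face under the bridge until the tool stopped moving and the force rose to about 10 N.
- **Carrier check:** The last pictures show the front bearing on both stops. Before the button press, the rear face was about 85 mm before the stand origin, with less than 1 mm of sideways offset.
- **Button check:** The tool stopped at 25.6 mm with about 27 N on the fingertips. After I let go, the pictures show the cap back up at about 30 to 33 mm.
- **Bystanders and hand:** The lens cap, dish, jar and rack are where they started, and the hand is clear.
- **One disagreement:** The network's rear-end landmark read about 4.6 mm off sideways. It gave a similar offset earlier when the image edges showed the carrier centred, so I trusted the edges.

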